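Set out the grinding wheels for a glass job

TASK

Set out the wheels for the next glass job on the aluminium board, hubs up, each centred on its own blue pad: the black coarse wheel on the pad next to the blue water pot, the cork wheel on the pad next to the yellow cradle, and the green wheel between them. Then slip the red flange ring over the hub of the black wheel so that it lies flat on it, and lay the brick-red dressing stick lengthwise in the yellow cradle, in the middle of its length. Leave the white bottle and the green glass tumbler standing where they are.

Things in the scene. Friction and masses are not known exactly. Their poses are not given: they have to be found in the camera images.
- board: Fixed aluminium board, 104 x 340 x 8 mm, with a row of three flat blue round pads 88 mm across on its top, centred at its own y = -115, 0 and +115 mm (x = 0). Origin: centre of the underside, on the bench; its top, where wheels rest, is 8 mm up. Its x points roughly away from the robot, y along the row.
- pot: Fixed blue plastic water pot, open, 66 mm across and 55 mm high, standing on the bench at one end of the board, in line with the pads, 115 mm from the centre of the nearest pad; which end changes. Origin: centre of the underside.
- cradle: Fixed yellow cradle for the dressing stick, at the other end of the board from the pot, in line with the pads, 115 mm from the centre of the nearest pad: a block 120 mm long (its x), 52 mm wide (its y), with a flat floor 12 mm above the bench, 40 mm wide between two lips along its length that rise 5 mm above the floor; ends open. Origin: centre of the underside, on the bench.
- coarse_wheel: Black coarse grinding wheel, 300 g. Loose wheel lying flat, hub up: a disc 80 mm across and 16 mm thick with a round bare-steel hub 24 mm across standing up from its middle, hub top 42 mm above the underside (its last 3 mm bevelled); the hub is what to grip. Origin: centre of the underside, z up through the hub.
- fine_wheel: Green fine grinding wheel, 240 g. Loose wheel lying flat, hub up: a disc 80 mm across and 16 mm thick with a round bare-steel hub 24 mm across standing up from its middle, hub top 42 mm above the underside (its last 3 mm bevelled); the hub is what to grip. Origin: centre of the underside, z up through the hub.
- cork_wheel: Tan cork polishing wheel, 140 g. Loose wheel lying flat, hub up: a disc 80 mm across and 16 mm thick with a round bare-steel hub 24 mm across standing up from its middle, hub top 42 mm above the underside (its last 3 mm bevelled); the hub is what to grip. Origin: centre of the underside, z up through the hub.
- flange: Loose red flange ring lying flat: 58 mm outside, bore 36 mm, 16 mm high, 60 g; gripped across its outside. It fits over a wheel's hub with 6 mm to spare all round. Origin: centre of the underside, z up.
- stick: Loose brick-red dressing stick lying on the bench, 100 mm long (its y) and 22 x 22 mm in section, 100 g. Origin: centre of the underside, z up.
- bottle: Bystander: white plastic bottle with a red cap, 60 mm across, 150 mm high, standing loose on the bench. Origin: centre of the underside.
- tumbler: Bystander: green glass tumbler, 72 mm across, 90 mm high, standing loose on the bench. Origin: centre of the underside.
Not all that is in view belongs to the job. What is shaped like the stick but purple or turquoise is not meant.

How it is judged:
By the outcome, as a careful person would: the job done as asked, in the order asked, and still so for the second after the job is handed in, with the robot touching nothing.
It also fails if it takes over 115 s, if anything falls off the work surface, if the arm or the gripper's body presses on something with over 40 N, if the wrist force passes 120 N, or if a joint passes its speed limit or range.

ROBOT

A 6-joint arm with a two-finger parallel gripper is mounted at the origin on the work surface. World frame = base frame: x ahead of the robot, y to its left, z up, the work surface at z = 0. Lengths are in mm, angles in rad, forces in N, time in s.
With the tool pointing down it reaches from about 300 to 775 mm from the base axis. Payload 14.6 kg.
Tool frame: the origin (TCP) lies between the finger pads; the fingertips stand ahead of it and the grasp point (between the pads) lies 11 mm behind it (manip.finger_overhang is the z of the fingertips in the tool frame, in mm); z points along the fingers, y is the line along which they close (so a half turn about z gives the same grasp; the last joint's range is limited). The gripper opens to 94 mm and grips with 3 to 60 N. Pads are 16 mm wide; open, the fingers measure 119 mm over their backs; the gripper's body (75 mm by 177 mm) begins 78 mm behind the grasp point.
Start: joints at [-1.302, 0.3, 1.521, -0, 1.321, -0.067], TCP at [181.231, -519.273, 213.446] pointing down, gripper open.
Joint ranges: [-3.03, 3.03], [-0.79, 2.21], [0.23, 2.52], [-1.04, 4.18], [0, 3.07], [-2.55, 2.55]. Speed limits (rad/s): [2.22, 2.22, 2.57, 3.14, 3.14, 3.14].

INTERFACE

Orientations are given as [roll, pitch, yaw] about the fixed x, y, z axes, in that order (R = Rz(yaw) Ry(pitch) Rx(roll)).
In Python, from cell import manip gives the robot as it stands.
- The arm moves only by the tool jog_arm, never from a script. Its argument "series" is a list of rows, each a list of 7 numbers: the shift along the world's x, y, z as a fraction of full scale, then the turn, a rotation vector about the world's x, y, z as a fraction of full scale, then the closure, from 0 (fully open) to 1 (shut). In form: [[dx, dy, dz, wx, wy, wz, fingers], ...]. A call has 1 to 8 rows; each row is the pose to reach, as a shift and turn from the pose commanded when the call began; what a row does not reach only later rows make up. Full scale, the value 1, is 120 mm for a shift and 90 degrees for a turn. A row lasts 1/12 s, in which the tool goes at most 41.7 mm and 7.16 degrees, less where a joint would pass 70% of its speed; a pose out of reach is approached as far as the arm can. A call with a number of a shift or a turn outside -1 to 1 is refused whole. A call with a gripper value outside its range is refused whole. The fingers move at their own pace and stop on an object; "grip_force" is the grip in N (left out, the last holds). Time passes only in rows, so rows that repeat a pose let the fingers close. It gives the time, the measured TCP pose, the force, the opening and the grip force at its end, in the units of the state.
- manip.read_state(): the state, without advancing time (a new reading comes with each control period).
- manip.camera(name): name is "side" or "top" or "wrist"; returns a dict with "frame" (384x512x3 uint8, red, green, blue), "vfov" (degrees; the focal length in pixels is half the picture's height over the tangent of half this angle, whatever the lens; pixels are square), "cx", "cy" (the principal point, pixels), "k1" (the pictures are not rectified: a ray, as slopes to the right and down, at radius r is drawn at 1 + k1 r^2 times it, then the intrinsics apply), "R" (3x3) and "t" (3): a world point X has camera coordinates R X + t; the wrist camera has in their place "hand_eye" (4x4, takes a point from camera to tool coordinates, whose origin is the TCP and whose axes are the flange's). Camera axes: x right, y down, z forward; pixel columns grow to the right and rows downward; lengths in mm; the calibration is good to about 2 mm. A picture is of the moment at which its call begins: read the wrist's pose just before it. There is no depth.
- manip.sign_off(): hands the job in; it is judged then, once.
The state is a dict: "clock": time; "joints": joint angles; "qd": joint speeds; "effort": joint torques, N m; "eef_pos": TCP position; "eef_rot": TCP orientation; "wrist_force": force on the tool from outside, world axes, zero at the start; "moment": the same for the moment, N m; "finger_gap": finger opening in mm; "finger_force": force on a finger pad.
Only numpy, scipy, OpenCV 4.12 (cv2) and the standard library are available. Lean on these libraries where they do the work, as an engineer would, in place of code of your own. Each camera call takes 0.05 s, during which the arm holds its last target. There are 200 camera calls.

## Working session

There is one attempt and no reset: what is moved stays moved. The work goes in short steps, Python scripts to look and compute and a tool call to move; the robot and the scene stay as the last step left them, time stands still between calls to the robot, and variables do not carry over. Pictures are saved under pics/ and viewed, at most 14 in all, crops included, and the job is handed in when it is done.

Besides the shell and the picture viewer there is one more tool, called after "Request:" as name(argument=value, ...), one argument or row to a line, values as JSON. jog_arm: Moves the arm, as the interface text tells. Its arguments: {"type":"object","properties":{"series":{"type":"array"},"grip_force":{"type":"number"}},"required":["series"]}

```bash
ls; mkdir -p pics
python3 - <<'E'
from cell import manip
import cv2,json,numpy as np
s=manip.read_state(); print(s); print(manip.finger_overhang)
for n in("top","side"):
    c=manip.camera(n); cv2.imwrite(f"pics/{n}0.png",c["frame"][:,:,::-1])
    print(n,{k:(np.round(v,4).tolist() if not isinstance(v,(str,float,int)) else v) for k,v in c.items() if k!="frame"})
    np.savez(f"{n}0.npz",**c)
E
```

```text
pics
{'clock': 0.0, 'joints': array([-1.30161977e+00,  3.00484056e-01,  1.52158553e+00, -2.19155848e-05,
        1.32072023e+00, -6.66130630e-02]), 'qd': array([ 8.18323491e-05, -7.26300375e-04,  9.66120703e-04, -6.49707314e-04,
       -7.11810733e-04,  6.59436700e-04]), 'effort': array([ 5.29989265e-04, -5.31807411e+01, -3.52730799e+01,  7.07955030e-02,
        2.43837159e-02, -8.14231430e-05]), 'eef_pos': array([ 181.14860224, -519.03522933,  212.87734549]), 'eef_rot': array([-3.14039674e+00, -5.85069411e-05,  3.35795024e-01]), 'wrist_force': array([0.66292819, 0.28141991, 0.11563669]), 'moment': array([ 0.03026618, -0.03287261, -0.00939127]), 'finger_force': 0.0, 'finger_gap': 94.01484184654028}
8.0
top {'vfov': 44.63876146903809, 'cx': 252.06389513361938, 'cy': 187.0457187302203, 'k1': 0.03567716159935601, 'R': [[-0.0105, -0.9999, -0.0058], [-0.9908, 0.0112, -0.135], [0.1351, 0.0043, -0.9908]], 't': [22.895, 558.9017, 1213.9887]}
side {'vfov': 46.5008635161716, 'cx': 255.2137215217704, 'cy': 185.32681383229504, 'k1': -0.06969279871315637, 'R': [[0.9949, -0.099, 0.0203], [-0.0549, -0.6987, -0.7133], [0.0848, 0.7085, -0.7005]], 't': [-549.984, 57.5871, 1271.7424]}
```

View pics/top0.png

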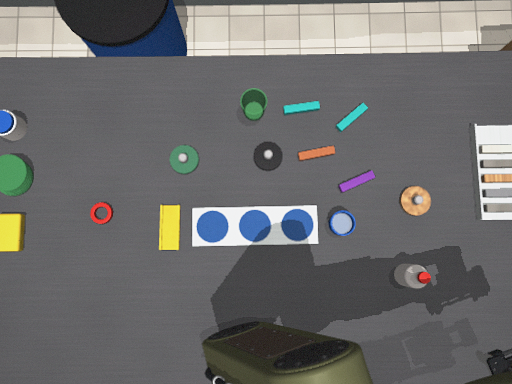

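View pics/side0.png

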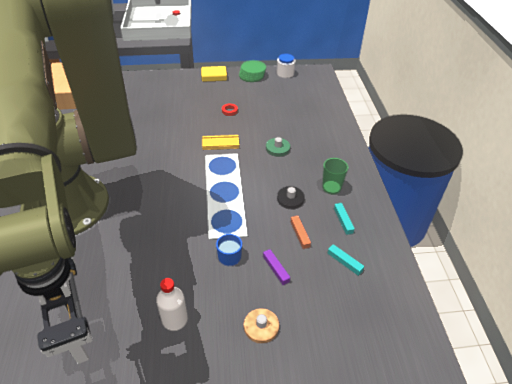

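The top view shows the black wheel at (267,155), green wheel (183,158), cork wheel (416,200), flange (101,213), brick-red stick (317,153), cradle (170,227), pot (342,222), and pads at (212,226), (255,225) and (297,224). The bottle (412,275) and tumbler (254,104) must stay put.

Lookalikes:
- **Stick:** turquoise sticks at (302,107) and (352,117), and the purple one at (356,181). The orange-red one at (317,153) fits the description.
- **Cradle:** the yellow block at (10,232) is not next to the board.
- **Green wheel:** the green round lid at (13,175) has no hub.

```bash
cat > h.py <<'E'
import numpy as np, cv2
from scipy.spatial.transform import Rotation as Ro
def cam(c, pose=None):
    """camera centre and rotation (cam->world)"""
    if "hand_eye" in c:
        T=np.eye(4); T[:3,:3]=Ro.from_euler("xyz",pose[1]).as_matrix(); T[:3,3]=pose[0]
        T=T@np.asarray(c["hand_eye"]); return T[:3,3],T[:3,:3]
    R=np.asarray(c["R"]); return -R.T@np.asarray(c["t"]),R.T
def ray(c,px,pose=None):
    f=192/np.tan(np.radians(float(c["vfov"]))/2)
    K=np.array([[f,0,float(c["cx"])],[0,f,float(c["cy"])],[0,0,1]])
    u=cv2.undistortPoints(np.float64(px).reshape(-1,1,2),K,np.array([float(c["k1"]),0,0,0]))[:,0]
    o,R=cam(c,pose); return o,np.c_[u,np.ones(len(u))]@R.T
def onplane(c,px,z,pose=None):
    o,d=ray(c,px,pose); return (o+d*((z-o[2])/d[:,2])[:,None])[:,:2]
def blobs(img,lo,hi,amin=30):
    hsv=cv2.cvtColor(img,cv2.COLOR_RGB2HSV); lo,hi=np.array(lo),np.array(hi)
    if lo[0]<=hi[0]: m=cv2.inRange(hsv,lo,hi)
    else: m=cv2.inRange(hsv,np.r_[lo[0],lo[1:]],np.r_[180,hi[1:]])|cv2.inRange(hsv,np.r_[0,lo[1:]],hi)
    cs,_=cv2.findContours(m,cv2.RETR_EXTERNAL,cv2.CHAIN_APPROX_NONE)
    return sorted([k for k in cs if cv2.contourArea(k)>amin],key=cv2.contourArea,reverse=True)
def circ(P):
    """least-squares circle"""
    A=np.c_[2*P,np.ones(len(P))]; s=np.linalg.lstsq(A,(P**2).sum(1),rcond=None)[0]
    return s[:2],np.sqrt(s[2]+s[:2]@s[:2])
E
python3 - <<'E'
from h import *
# hue ranges, plane height
L={"pads":([105,120,60],[125,255,255],8),"green":([60,60,40],[85,255,160],16),"cork":([8,50,120],[22,180,255],16),
 "flange":([170,150,120],[4,255,255],16),"stick":([5,130,100],[13,255,255],22),"yellow":([25,150,100],[33,255,255],17),"dark":([0,0,0],[180,255,38],16)}
for n in("top","side"):
    c=dict(np.load(n+"0.npz"))
    for k,(lo,hi,z) in L.items():
        for b in blobs(c["frame"],lo,hi)[:7]:
            px=b[:,0].astype(float)
            m=px.mean(0); P=onplane(c,px,z); r=cv2.minAreaRect(P.astype(np.float32)); q,R=circ(P)
            print(n,k,m.round(),"circ",q.round(1),round(R,1),"rect",np.round(r[0],1),np.round(r[1],1),round(r[2]))
    hub=[b for b in blobs(c["frame"],[0,0,110],[180,40,255],8) if cv2.contourArea(b)<150]
    for b in hub:
        px=b[:,0].astype(float); q=onplane(c,px,40); print(n,"hub",px.mean(0).round(),q.mean(0).round(1))
E
```

```text
top pads [141.  40.] circ [1021.1  340. ] 109.7 rect [977.8 334.6] [170.2 278.6] 25
top pads [212. 226.] circ [457.8 126.5] 41.1 rect [458.1 126.7] [81.6 81.1] 89
top pads [297. 224.] circ [ 460.1 -103.6] 40.9 rect [ 461.  -103.8] [81.4 81.1] 89
top pads [254. 225.] circ [459.   11.6] 40.8 rect [459.5  12.7] [81.4 81.1] 89
top pads [342. 223.] circ [ 463.3 -225.3] 34.4 rect [ 462.4 -225.4] [67.8 69.7] 44
top pads [  5. 122.] circ [754.4 701.5] 24.6 rect [755.2 696.3] [60.8 35.4] 3
top green [ 13. 175.] circ [603.8 663.8] 51.7 rect [605.  658.1] [115.2  85.6] 3
top green [253. 103.] circ [798.5  10.9] 40.6 rect [798.9  13.6] [74.6 89.6] 66
top green [184. 159.] circ [642.3 203.7] 39.1 rect [642.2 203. ] [79.3 77.6] 45
top cork [416. 200.] circ [ 521.2 -423.6] 39.3 rect [ 520.8 -423.4] [77.4 79.3] 87
top cork [316. 152.] circ [ 656.  -160.1] 34.3 rect [ 656.2 -160.6] [ 23.7 101.5] 10
top cork [498. 178.] circ [ 578.9 -645.3] 26.2 rect [ 579.2 -645.3] [72.7 21.9] 89
top flange [101. 213.] circ [497.  426.1] 27.8 rect [497.2 426.1] [56.6 55.7] 63
top flange [424. 277.] circ [ 317.7 -434.
[... 2308 characters left out ...]
 -166.8] [ 25.5 108.6] 12
side yellow [220. 141.] circ [461.1 234.6] 40.7 rect [461.5 236.1] [ 38.1 115. ] 89
side dark [ 47. 279.] circ [  10.3 -258.4] 48.6 rect [  18.4 -272.3] [133.2 115.2] 26
side dark [ 71. 231.] circ [  21.5 -116.9] 42.8 rect [  42.  -109.7] [ 13.  123.9] 20
side dark [ 55. 306.] circ [  52.5 -347.6] 18.0 rect [  51.1 -341.7] [47.3 16.3] 17
side dark [ 65. 341.] circ [  57.3 -346.2] 96.5 rect [  88.1 -432.8] [97.4  8.6] 22
side hub [  9. 210.] [-131.4  -45.5]
side hub [ 66. 287.] [  75.3 -306. ]
side hub [ 86. 221.] [  89.4 -100.6]
side hub [ 68. 110.] [-63.5 421. ]
side hub [ 44. 283.] [  20.4 -292.2]
side hub [ 97. 180.] [93.3 57.3]
side hub [46. 39.] [-274.1  982.1]
```

Run:
```python
import cv2
a=cv2.imread("pics/top0.png"); cv2.imwrite("pics/crop1.png",cv2.resize(a[85:255,80:450],None,fx=2.1,fy=2.1,interpolation=cv2.INTER_CUBIC))
```

```text
(no output)
```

View pics/crop1.png

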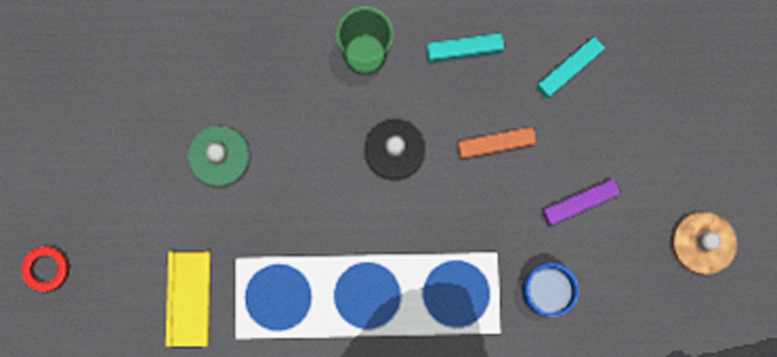

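The crop confirms the stick: orange-red, centre at full-image pixel (317,153), and clearly different from the turquoise and purple ones. Pads come out 115 mm apart as they should, with the pot at the −y end and the cradle at +y. So the targets are black → (460,−104), green → (459,12), cork → (458,126). First I go above the black wheel.

Request:
jog_arm(
  series=[
    [0.2, 0.2, 0, 0, 0, 0, 0],
    [0.4, 0.4, 0, 0, 0, 0, 0],
    [0.6, 0.6, 0, 0, 0, 0, 0],
    [0.8, 0.8, 0, 0, 0, 0, 0],
    [0.97, 1, 0, 0, 0, 0, 0],
  ],
)

```text
clock: 0.52
eef_pos: [298.7, -397.9, 213.2]
eef_rot: [-3.141, 0.0, 0.336]
wrist_force: [0.0, -1.0, -0.8]
finger_gap: 94.1
finger_force: 0.0
```

Request:
jog_arm(
  series=[
    [0.2, 0.2, 0, 0, 0, 0, 0],
    [0.4, 0.4, 0, 0, 0, 0, 0],
    [0.6, 0.6, 0, 0, 0, 0, 0],
    [0.8, 0.8, 0, 0, 0, 0, 0],
    [0.97, 1, 0, 0, 0, 0, 0],
  ],
)

```text
clock: 0.93
eef_pos: [415.1, -277.8, 213.2]
eef_rot: [-3.141, 0.0, 0.336]
wrist_force: [-0.2, -0.5, 0.8]
finger_gap: 93.8
finger_force: 0.0
```

Request:
jog_arm(
  series=[
    [0.2, 0.2, 0, 0, 0, 0, 0],
    [0.4, 0.4, 0, 0, 0, 0, 0],
    [0.6, 0.6, 0, 0, 0, 0, 0],
    [0.8, 0.8, 0, 0, 0, 0, 0],
    [0.97, 1, 0, 0, 0, 0, 0],
  ],
)

```text
clock: 1.35
eef_pos: [531.5, -157.7, 213.1]
eef_rot: [-3.141, 0.0, 0.336]
wrist_force: [0.3, -0.9, 0.6]
finger_gap: 93.8
finger_force: 0.0
```

Request:
jog_arm(
  series=[
    [0.2, 0.2, 0, 0, 0, 0, 0],
    [0.4, 0.4, 0, 0, 0, 0, 0],
    [0.6, 0.6, 0, 0, 0, 0, 0],
    [0.8, 0.8, 0, 0, 0, 0, 0],
    [0.9, 1, 0, 0, 0, 0, 0],
    [0.9, 1, 0, 0, 0, 0, 0],
    [0.9, 1, 0, 0, 0, 0, 0],
  ],
)

```text
clock: 1.93
eef_pos: [638.5, -38.1, 212.5]
eef_rot: [-3.141, 0.001, 0.338]
wrist_force: [-1.2, -0.7, 0.2]
finger_gap: 93.8
finger_force: 0.0
```

```bash
cat >> h.py <<'E'
def wrist(name,view=True):
    from cell import manip
    s=manip.read_state(); c=manip.camera("wrist"); pose=(s["eef_pos"],s["eef_rot"])
    cv2.imwrite(f"pics/{name}.png",c["frame"][:,:,::-1]); return c,pose
E
python3 - <<'E'
from h import *
c,p=wrist("w1"); print(p, c["vfov"],c["cx"],c["cy"],c["k1"]); print(np.round(c["hand_eye"],3))
E
```

```text
(array([638.52076779, -38.14215127, 212.50254105]), array([-3.14101160e+00,  1.34209123e-03,  3.37796833e-01])) 59.220612924772325 251.19901374184792 189.0048830864966 -0.07541608593549656
[[ 0.0000e+00 -9.6500e-01 -2.6200e-01  7.6466e+01]
 [ 1.0000e+00  0.0000e+00 -1.0000e-03  8.2900e-01]
 [ 1.0000e-03 -2.6200e-01  9.6500e-01 -1.7173e+02]
 [ 0.0000e+00  0.0000e+00  0.0000e+00  1.0000e+00]]
```

View pics/w1.png

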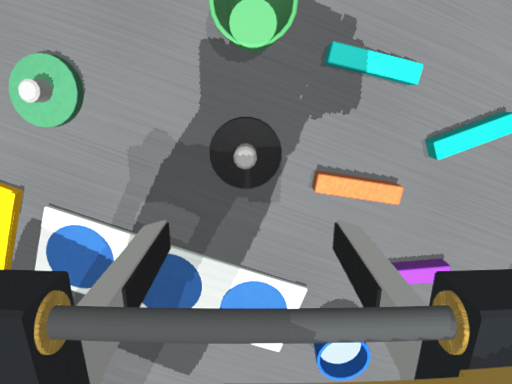

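The wrist view shows the black wheel at (246,152) with its hub at (245,156), the pads at (80,257), (168,283) and (254,305), the stick at (358,188), and the green wheel at (46,90). I measure them from here.

```bash
cat >> h.py <<'E'
L={"pads":([105,120,60],[125,255,255],8),"green":([60,60,40],[85,255,190],16),"cork":([8,50,120],[22,180,255],16),
 "flange":([170,150,80],[4,255,255],16),"stick":([5,130,100],[13,255,255],22),"yellow":([25,150,100],[33,255,255],17),"dark":([0,0,0],[180,255,43],16),"hub":([0,0,110],[180,40,255],41)}
def report(c,pose,keys,dz=0,amin=60,hull=True):
    for k in keys:
        lo,hi,z=L[k]
        for b in blobs(c["frame"],lo,hi,amin)[:5]:
            if hull: b=cv2.convexHull(b)
            px=b[:,0].astype(float); P=onplane(c,px,z+dz,pose); q,R=circ(P); r=cv2.minAreaRect(P.astype(np.float32))
            e=cv2.minEnclosingCircle(P.astype(np.float32))
            print(k,px.mean(0).round(),"circ",q.round(1),round(R,1),"rect",np.round(r[0],1),np.round(r[1],1),round(r[2],1),"edge" if (px.min()<2 or px[:,0].max()>509) else "")
E
python3 - <<'E'
from h import *
import pickle
from cell import manip
s=manip.read_state(); c=manip.camera("wrist"); p=(s["eef_pos"],s["eef_rot"])
report(c,p,["pads","green","stick","dark","hub"])
g=cv2.cvtColor(c["frame"],cv2.COLOR_RGB2GRAY)
print(g[152,200:300:6], g[100:200:6,230])
E
```

```text
pads [ 75. 251.] circ [459.3 127.4] 42.7 rect [461.3 130.3] [78.7 84.2] 67.4 
pads [180. 276.] circ [460.9   8.5] 40.4 rect [458.1  -0.7] [60.7 86. ] 80.4 
pads [252. 291.] circ [ 461.6 -103.2] 42.5 rect [482.5 -96. ] [39.7 84. ] 19.3 
pads [342. 362.] circ [ 429.1 -244.7] 39.1 rect [ 421.8 -246.5] [64.4 79.4] 17.9 
green [282.  17.] circ [796.2  -7.9] 17.9 rect [796.7 -15.5] [36.2 26.6] 31.1 edge
green [221.  17.] circ [781.3  33.7] 18.1 rect [777.4  39.7] [36.2 26.6] 7.5 edge
green [66. 89.] circ [647.7 198. ] 39.0 rect [653.8 182.5] [78.8 45.6] 20.1 
green [259.  40.] circ [793.9  13.9] 40.1 rect [7.685e+02 7.000e-01] [25.3 74.8] 26.7 
green [44. 78.] circ [651.4 205.1] 13.2 rect [656.7 203. ] [27.3 15.1] 69.2 
stick [339. 181.] circ [ 655.9 -156.4] 46.5 rect [ 659.2 -157.2] [ 23.9 101.2] 11.2 
dark [ 44. 310.] circ [338.4 144.8] 93.3 rect [334.1 154. ] [184.5 105.5] 19.0 edge
dark [455. 323.] circ [ 526.5 -367.1] 89.5 rect [ 530.2 -384.2] [169.7 117.6] 19.2 edge
dark [148. 266.] circ [482.8  48.1] 48.8 rect [480.2  40.2] [ 27.9 128.1] 79.4 
dark [351. 261.] circ [ 572.5 -206.1] 52.1 rect [ 564.4 -200.5] [127.3  27.8] 49.6 
dark [264. 169.] circ [645.5 -48.5] 21.8 rect [644.4 -52.2] [50.3 27.4] 4.3 
hub [294. 233.] circ [ 670.  -136.1] 209.4 rect [ 673.7 -138. ] [335.  400.8] 21.9 edge
hub [114. 166.] circ [605.5 112.3] 168.8 rect [593.2 110.9] [350.8 229.5] 10.1 edge
hub [271. 369.] circ [493.3 -85.6] 224.7 rect [ 403.4 -121.8] [ 68.3 426.7] 19.3 
hub [394. 332.] circ [ 558.  -239.9] 98.9 rect [ 504.2 -254.8] [ 24.6 185.5] 19.2 
hub [338. 353.] circ [ 463.1 -218.5] 21.0 rect [ 458.8 -219.5] [29.5 46.7] 17.9 
[ 81  79  40  40  42  39 177 205 207 129  41  39  41  40  96 116 148] [95 96 96 85 58 57 54 53 54 41 41 43 39 38 46 80 80]
```

```bash
cat >> h.py <<'E'
def wheel(c,pose,roi,dark=62,dz=0,zs=(16,41)):
    """black disc (gray<dark) and hub (gray>105) within roi x0,y0,x1,y1"""
    x0,y0,x1,y1=roi; g=cv2.cvtColor(c["frame"],cv2.COLOR_RGB2GRAY)[y0:y1,x0:x1]
    for n,m,z in(("disc",g<dark,zs[0]),("hub",g>105,zs[1])):
        cs,_=cv2.findContours(m.astype(np.uint8),cv2.RETR_EXTERNAL,cv2.CHAIN_APPROX_NONE)
        b=cv2.convexHull(max(cs,key=cv2.contourArea)); px=b[:,0]+[x0,y0]
        q,R=circ(onplane(c,px,z+dz,pose)); print(n,px.mean(0).round(),q.round(1),round(R,1))
E
python3 - <<'E'
from h import *
from cell import manip
s=manip.read_state(); c=manip.camera("wrist"); p=(s["eef_pos"],s["eef_rot"])
wheel(c,p,(200,108,292,196)); wheel(c,p,(225,135,265,175))
E
```

```text
disc [241. 152.] [652.3 -26.6] 39.6
hub [282. 174.] [647.7 -75.9] 22.8
disc [244. 154.] [649.8 -28.4] 30.6
hub [243. 155.] [653.5 -26.5] 12.1
```

Request:
jog_arm(
  series=[
    [0.05, 0.05, -0.3, 0, 0, 0, 0],
    [0.104, 0.095, -0.6, 0, 0, 0, 0],
    [0.104, 0.095, -0.9, 0, 0, 0, 0],
    [0.104, 0.095, -1, 0, 0, 0, 0.3],
    [0.104, 0.095, -1, 0, 0, 0, 0.3],
  ],
  grip_force=25,
)

```text
clock: 2.5
eef_pos: [649.2, -28.6, 90.6]
eef_rot: [-3.139, 0.005, 0.335]
wrist_force: [-0.0, 0.3, 0.2]
finger_gap: 84.0
finger_force: 0.0
```

Request:
jog_arm(
  series=[
    [0, 0, -0.2, 0, 0, 0, 0.3],
    [0, 0, -0.38, 0, 0, 0, 0.3],
    [0, 0, -0.5, 0, 0, 0, 0.3],
    [0, 0, -0.53, 0, 0, 0, 0.3],
    [0, 0, -0.53, 0, 0, 0, 0.3],
  ],
)

```text
clock: 2.92
eef_pos: [651.2, -28.2, 30.6]
eef_rot: [3.141, -0.0, 0.335]
wrist_force: [-0.1, -0.3, -0.0]
finger_gap: 65.9
finger_force: 0.0
```

Request:
jog_arm(
  series=[
    [0, 0.01, -0.015, 0, 0, 0, 0.5],
    [0, 0.01, -0.015, 0, 0, 0, 0.8],
    [0, 0.01, -0.015, 0, 0, 0, 1],
    [0, 0.01, -0.015, 0, 0, 0, 1],
    [0, 0.01, -0.015, 0, 0, 0, 1],
    [0, 0.01, -0.015, 0, 0, 0, 1],
    [0, 0.01, -0.015, 0, 0, 0, 1],
    [0, 0.01, -0.015, 0, 0, 0, 1],
  ],
)

```text
clock: 3.58
eef_pos: [651.0, -26.7, 28.2]
eef_rot: [3.142, -0.0, 0.336]
wrist_force: [-0.6, -0.3, 2.0]
finger_gap: 23.4
finger_force: 25.0
```

Request:
jog_arm(
  series=[
    [0, 0, 0, 0, 0, 0, 1],
    [0, 0, 0.1, 0, 0, 0, 1],
    [0, 0, 0.3, 0, 0, 0, 1],
    [0, 0, 0.5, 0, 0, 0, 1],
    [0, 0, 0.6, 0, 0, 0, 1],
  ],
)

```text
clock: 4.0
eef_pos: [651.7, -26.8, 103.4]
eef_rot: [3.14, -0.003, 0.336]
wrist_force: [0.4, -0.0, -3.3]
finger_gap: 23.2
finger_force: 25.0
```

Request:
jog_arm(
  series=[
    [-0.2, -0.08, 0, 0, 0, 0, 1],
    [-0.45, -0.18, 0, 0, 0, 0, 1],
    [-0.7, -0.28, 0, 0, 0, 0, 1],
    [-1, -0.4, 0, 0, 0, 0, 1],
  ],
)

```text
clock: 4.33
eef_pos: [529.7, -74.7, 99.8]
eef_rot: [-3.142, 0.0, 0.336]
wrist_force: [-0.1, -0.9, -2.6]
finger_gap: 23.5
finger_force: 25.0
```

Request:
jog_arm(
  series=[
    [-0.25, -0.1, 0, 0, 0, 0, 1],
    [-0.45, -0.18, 0, 0, 0, 0, 1],
    [-0.585, -0.24, 0, 0, 0, 0, 1],
    [-0.585, -0.24, -0.1, 0, 0, 0, 1],
    [-0.585, -0.24, -0.25, 0, 0, 0, 1],
    [-0.585, -0.24, -0.3, 0, 0, 0, 1],
    [-0.585, -0.24, -0.3, 0, 0, 0, 1],
    [-0.585, -0.24, -0.3, 0, 0, 0, 1],
  ],
)

```text
clock: 5.0
eef_pos: [460.8, -103.4, 64.3]
eef_rot: [-3.141, 0.0, 0.336]
wrist_force: [-0.6, -0.3, -4.0]
finger_gap: 23.5
finger_force: 25.0
```

Run:
```python
from h import *
c,p=wrist("w2"); print(p)
```

```text
(array([ 460.80068447, -103.4030522 ,   64.26962832]), array([-3.14131385e+00,  3.93381597e-04,  3.35995326e-01]))
```

View pics/w2.png

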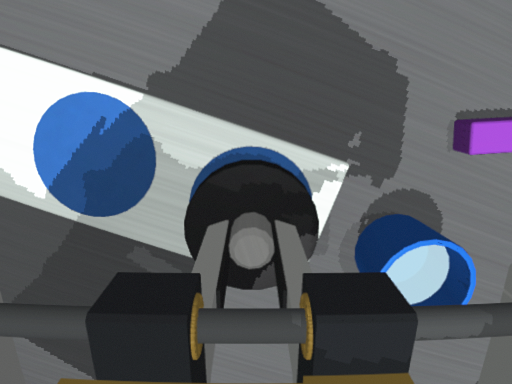

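The wheel is held above the pad next to the pot, and its disc covers the pad at (250,210). The middle pad is in full view at (95,153). I measure the wheel's offset in the hand and the pads.

Run:
```python
from h import *
from cell import manip
s=manip.read_state(); c=manip.camera("wrist"); p=(s["eef_pos"],s["eef_rot"]); z0=p[0][2]-28.2
report(c,p,["pads"])
g=cv2.cvtColor(c["frame"],cv2.COLOR_RGB2GRAY)
# disc outer arc: along radial rays from (251,224), upper half; last dark pixel
pts=[]
for a in np.radians(np.r_[170:375:5]):
    r=np.arange(40,85,.5); x=251+r*np.cos(a); y=224+r*np.sin(a)
    v=cv2.remap(g,x.astype(np.float32)[None],y.astype(np.float32)[None],1)[0].astype(float)
    d=np.diff(cv2.blur(v[None],(5,1))[0]); i=np.argmax(d)
    if v[max(i-6,0)]<60: pts.append([x[i],y[i]])
P=onplane(c,pts,z0+16,p); q,R=circ(P); e=abs(np.linalg.norm(P-q,axis=1)-R); k=e<1.5; q,R=circ(P[k]); print("disc",len(P),k.sum(),q.round(1),round(R,1))
wheel(c,p,(226,210,278,272),zs=(z0+16,z0+42))
# pad arc: blue->white/grey boundary above the wheel
m=blobs(c["frame"],*L["pads"][:2],60)
for b in m:
    px=b[:,0]; 
    if abs(px[:,0].mean()-250)<40:
        px=px[(px[:,1]<190)]; top=np.array([[x,px[px[:,0]==x,1].min()] for x in range(200,300,3) if (px[:,0]==x).any()])
        P=onplane(c,top,8,p); print("pad arc",circ(P)); 
        from scipy.optimize import least_squares
        f=least_squares(lambda u:np.linalg.norm(P-u,axis=1)-44,[460,-103]); print(f.x,abs(f.fun).max())
```

```text
pads [ 92. 156.] circ [460.5  12.1] 43.6 rect [460.3  12.2] [87.  86.4] 15.1 
pads [416. 251.] circ [ 452.7 -237.7] 49.5 rect [ 458.5 -241.3] [112.9  59.8] 79.0 
pads [249. 167.] circ [ 461.8 -103.2] 43.2 rect [485.2 -94.1] [36.2 84.9] 21.3 
disc 19 19 [ 465.5 -102.5] 38.9
disc [252. 240.] [ 455.8 -106.2] 24.7
hub [249. 248.] [ 463.7 -103.2] 11.2
pad arc (array([ 462.04131454, -103.19292601]), np.float64(42.793726762898835))
[ 460.77233115 -103.66321762] 0.45320570123926984
```

Request:
jog_arm(
  series=[
    [-0.021, -0.004, -0.1, 0, 0, 0, 1],
    [-0.021, -0.004, -0.18, 0, 0, 0, 1],
    [-0.021, -0.004, -0.22, 0, 0, 0, 1],
    [-0.021, -0.004, -0.232, 0, 0, 0, 1],
    [-0.021, -0.004, -0.232, 0, 0, 0, 1],
    [-0.021, -0.004, -0.232, 0, 0, 0, 1],
  ],
)

```text
clock: 5.6
eef_pos: [458.4, -104.0, 36.4]
eef_rot: [3.141, -0.0, 0.336]
wrist_force: [-0.2, 0.2, -2.9]
finger_gap: 23.1
finger_force: 25.0
```

Request:
jog_arm(
  series=[
    [0, 0, 0, 0, 0, 0, 0.6],
    [0, 0, 0, 0, 0, 0, 0.5],
    [0, 0, 0, 0, 0, 0, 0.5],
    [0, 0, 0, 0, 0, 0, 0.5],
    [0, 0, 0.1, 0, 0, 0, 0.5],
    [0, 0, 0.35, 0, 0, 0, 0.5],
    [0, 0, 0.65, 0, 0, 0, 0.5],
    [0, 0, 0.95, 0, 0, 0, 0.5],
  ],
)

```text
clock: 6.27
eef_pos: [457.7, -103.8, 151.5]
eef_rot: [-3.141, 0.001, 0.336]
wrist_force: [1.0, -0.6, 0.7]
finger_gap: 47.1
finger_force: 0.0
```

Request:
jog_arm(
  series=[
    [0.2, -0.27, 0, 0, 0, 0, 0.5],
    [0.4, -0.54, 0, 0, 0, 0, 0.3],
    [0.55, -0.81, 0, 0, 0, 0, 0],
    [0.55, -1, 0, 0, 0, 0, 0],
  ],
)

```text
clock: 6.6
eef_pos: [526.1, -226.3, 150.3]
eef_rot: [3.14, -0.001, 0.336]
wrist_force: [-0.8, 0.4, -0.5]
finger_gap: 63.9
finger_force: 0.0
```

Request:
jog_arm(
  series=[
    [0, -0.3, 0.1, 0, 0, 0, 0],
    [0, -0.6, 0.2, 0, 0, 0, 0],
    [0, -0.9, 0.2, 0, 0, 0, 0],
    [0, -1, 0.2, 0, 0, 0, 0],
    [0, -1, 0.2, 0, 0, 0, 0],
    [0, -1, 0.2, 0, 0, 0, 0],
  ],
)

```text
clock: 7.1
eef_pos: [524.0, -343.7, 173.6]
eef_rot: [-3.141, 0.0, 0.335]
wrist_force: [0.7, 0.3, 0.2]
finger_gap: 93.9
finger_force: 0.0
```

Run:
```python
from h import *
c,p=wrist("w3"); print(p)
report(c,p,["cork"]); report(c,p,["pads"])
```

```text
(array([ 523.9555411 , -343.6746737 ,  173.58299021]), array([-3.14059839e+00,  4.67840865e-04,  3.34986267e-01]))
cork [323. 200.] circ [ 523.8 -422.6] 40.4 rect [ 523.5 -423.1] [80.7 79.7] 20.7 
cork [451. 375.] circ [ 271.6 -626.4] 169.0 rect [ 343.3 -605.7] [ 27.6 315.3] 16.0 edge
cork [455. 322.] circ [ 420.9 -615.3] 45.9 rect [ 435.4 -630. ] [99. 33.] 42.6 
cork [ 43. 327.] circ [ 274.  -192.4] 43.9 rect [ 272.7 -169.3] [92.7 28.1] 11.3 
cork [ 59. 296.] circ [ 315.3 -180.7] 10.0 rect [ 315.7 -182.1] [19.1 11.9] 8.5 
pads [109. 194.] circ [ 449.3 -207.7] 44.3 rect [ 450.3 -205.2] [75.2 95.9] 69.4 
pads [ 34. 148.] circ [ 461.8 -103.7] 42.2 rect [ 472.8 -120.2] [86.1 44. ] 33.1 edge
```

View pics/w3.png

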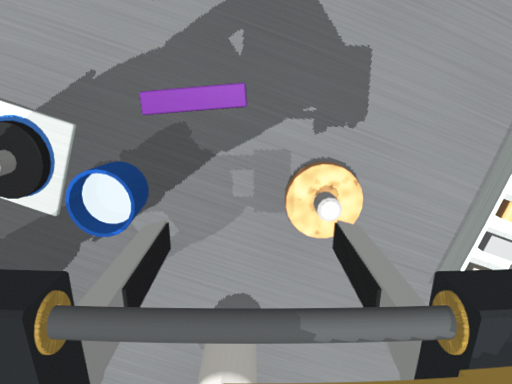

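The view shows the cork wheel at (324,200), the pot at (107,198) and the placed black wheel at (15,160). The bottle is well clear below. I measure the cork wheel at (523.7,−422.8), radius 40 as expected.

Request:
jog_arm(
  series=[
    [0, -0.3, 0, 0, 0, 0, 0],
    [0, -0.6, -0.1, 0, 0, 0, 0.1],
    [0, -0.66, -0.35, 0, 0, 0, 0.3],
    [0, -0.66, -0.65, 0, 0, 0, 0.3],
    [0, -0.66, -0.85, 0, 0, 0, 0.3],
    [0, -0.66, -0.85, 0, 0, 0, 0.3],
    [0, -0.66, -0.85, 0, 0, 0, 0.3],
  ],
)

```text
clock: 7.73
eef_pos: [524.5, -421.7, 72.1]
eef_rot: [-3.14, 0.001, 0.337]
wrist_force: [0.2, 0.1, 0.9]
finger_gap: 66.2
finger_force: 0.0
```

Request:
jog_arm(
  series=[
    [0, 0, -0.2, 0, 0, 0, 0.4],
    [0, 0, -0.33, 0, 0, 0, 0.4],
    [0, 0, -0.365, 0, 0, 0, 0.4],
    [0, 0, -0.365, 0, 0, 0, 0.4],
    [0, 0, -0.365, 0, 0, 0, 0.4],
  ],
)

```text
clock: 8.15
eef_pos: [525.1, -423.4, 30.7]
eef_rot: [3.139, -0.001, 0.336]
wrist_force: [-0.2, 0.1, 0.4]
finger_gap: 56.6
finger_force: 0.0
```

Request:
jog_arm(
  series=[
    [-0.01, 0, -0.02, 0, 0, 0, 0.6],
    [-0.01, 0, -0.02, 0, 0, 0, 0.8],
    [-0.01, 0, -0.02, 0, 0, 0, 1],
    [-0.01, 0, -0.02, 0, 0, 0, 1],
    [-0.01, 0, -0.02, 0, 0, 0, 1],
    [-0.01, 0, -0.02, 0, 0, 0, 1],
    [-0.01, 0, -0.02, 0, 0, 0, 1],
  ],
)

```text
clock: 8.73
eef_pos: [523.0, -423.3, 26.3]
eef_rot: [3.141, -0.0, 0.336]
wrist_force: [-0.8, 0.8, 3.0]
finger_gap: 23.4
finger_force: 25.0
```

Request:
jog_arm(
  series=[
    [0, 0, 0, 0, 0, 0, 1],
    [0, 0, 0.1, 0, 0, 0, 1],
    [0, 0, 0.3, 0, 0, 0, 1],
    [0, 0, 0.6, 0, 0, 0, 1],
    [0, 0, 0.9, 0, 0, 0, 1],
    [0, 0, 0.9, 0, 0, 0, 1],
  ],
)

```text
clock: 9.23
eef_pos: [524.9, -424.9, 142.9]
eef_rot: [3.132, -0.005, 0.336]
wrist_force: [0.3, -0.4, 0.8]
finger_gap: 23.5
finger_force: 25.0
```

Request:
jog_arm(
  series=[
    [-0.02, 0.2, 0, 0, 0, 0, 1],
    [-0.05, 0.5, 0, 0, 0, 0, 1],
    [-0.08, 0.8, 0, 0, 0, 0, 1],
    [-0.1, 1, 0, 0, 0, 0, 1],
  ],
)

```text
clock: 9.57
eef_pos: [510.5, -300.6, 134.4]
eef_rot: [-3.141, -0.0, 0.336]
wrist_force: [0.3, 0.8, -1.1]
finger_gap: 23.5
finger_force: 25.0
```

Request:
jog_arm(
  series=[
    [-0.03, 0.3, 0, 0, 0, 0, 1],
    [-0.06, 0.6, 0, 0, 0, 0, 1],
    [-0.09, 0.9, 0, 0, 0, 0, 1],
    [-0.1, 1, 0, 0, 0, 0, 1],
  ],
)

```text
clock: 9.9
eef_pos: [498.4, -179.5, 134.6]
eef_rot: [-3.141, -0.0, 0.338]
wrist_force: [-0.0, 0.3, -1.0]
finger_gap: 23.4
finger_force: 25.0
```

Request:
jog_arm(
  series=[
    [-0.03, 0.3, 0, 0, 0, 0, 1],
    [-0.06, 0.6, 0, 0, 0, 0, 1],
    [-0.09, 0.9, 0, 0, 0, 0, 1],
    [-0.1, 1, 0, 0, 0, 0, 1],
  ],
)

```text
clock: 10.23
eef_pos: [486.5, -60.0, 134.5]
eef_rot: [-3.141, -0.0, 0.338]
wrist_force: [-0.4, 0.7, -0.6]
finger_gap: 23.5
finger_force: 25.0
```

Request:
jog_arm(
  series=[
    [-0.03, 0.3, 0, 0, 0, 0, 1],
    [-0.06, 0.6, 0, 0, 0, 0, 1],
    [-0.09, 0.9, 0, 0, 0, 0, 1],
    [-0.1, 1, 0, 0, 0, 0, 1],
  ],
)

```text
clock: 10.57
eef_pos: [474.7, 59.8, 134.5]
eef_rot: [-3.141, -0.001, 0.338]
wrist_force: [-0.1, -1.0, -0.9]
finger_gap: 23.5
finger_force: 25.0
```

Request:
jog_arm(
  series=[
    [-0.05, 0.3, 0, 0, 0, 0, 1],
    [-0.1, 0.5, -0.1, 0, 0, 0, 1],
    [-0.13, 0.588, -0.35, 0, 0, 0, 1],
    [-0.13, 0.588, -0.5, 0, 0, 0, 1],
    [-0.13, 0.588, -0.6, 0, 0, 0, 1],
    [-0.13, 0.588, -0.6, 0, 0, 0, 1],
    [-0.13, 0.588, -0.6, 0, 0, 0, 1],
  ],
)

```text
clock: 11.15
eef_pos: [459.7, 127.1, 62.3]
eef_rot: [-3.142, 0.0, 0.336]
wrist_force: [0.3, 0.4, -1.3]
finger_gap: 23.7
finger_force: 25.0
```

```bash
cat >> h.py <<'E'
from scipy.optimize import least_squares
def fixcirc(P,r,q0):
    f=least_squares(lambda u:np.linalg.norm(P-u,axis=1)-r,q0,loss="soft_l1"); return f.x,np.abs(np.linalg.norm(P-f.x,axis=1)-r)
def arc(b,ymax):
    """upper outline of a blob, rows above ymax"""
    px=cv2.convexHull(b)[:,0]; m=cv2.drawContours(np.zeros((384,512),np.uint8),[b],-1,255,-1)
    return np.array([[x,np.argmax(m[:,x])] for x in range(512) if m[:ymax,x].any()],float)
E
python3 - <<'E'
from h import *
c,p=wrist("w4"); print(p)
report(c,p,["pads"]); report(c,p,["cork"],dz=p[0][2]-27)
z0=p[0][2]-27
wheel(c,p,(226,210,278,272),zs=(z0+16,z0+42))
E
```

```text
(array([459.6533727 , 127.12335882,  62.27556491]), array([-3.14158826e+00,  3.95676798e-04,  3.35535883e-01]))
pads [405. 244.] circ [460.7  11.3] 43.5 rect [467.5  10.5] [86.9 73.4] 82.4 
pads [250. 170.] circ [459.8 126.7] 43.3 rect [483.3 135.7] [35.6 84.8] 20.7 
pads [486. 277.] circ [463.4 -91.8] 32.1 rect [468.  -67.4] [12.2 52.3] 78.8 edge
cork [250. 211.] circ [459.8 126.5] 39.5 rect [469.7 129.9] [57.9 78.9] 19.3 
cork [249. 280.] circ [433.9 118.1] 15.3 rect [432.8 117.2] [20.9 30.1] 17.7 
cork [310. 339.] circ [393.4  86.5] 25.6 rect [401.5  65.7] [29.5  2.8] 21.0 
cork [193. 339.] circ [385.1 115.5] 27.7 rect [377.8 138.2] [32.5  2.5] 17.3 
disc [274. 241.] [454.8 111.7] 13.2
hub [251. 250.] [461.2 127.3] 10.4
```

View pics/w4.png

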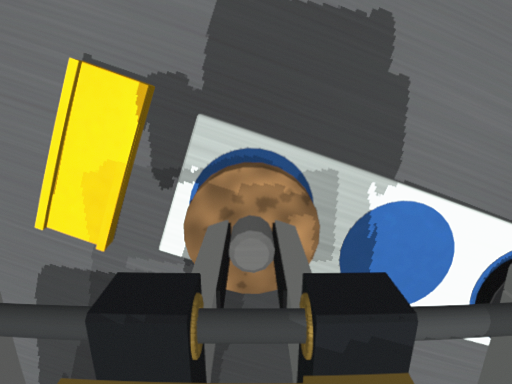

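The cork wheel is held centred over the pad beside the cradle: pad at (459.7,126.8), wheel at (459.9,126.5). I lower it, release, and go on to the green wheel.

Request:
jog_arm(
  series=[
    [0, 0, -0.1, 0, 0, 0, 1],
    [0, 0, -0.18, 0, 0, 0, 1],
    [0, 0, -0.22, 0, 0, 0, 1],
    [0, 0, -0.228, 0, 0, 0, 1],
    [0, 0, -0.228, 0, 0, 0, 1],
    [0, 0, -0.228, 0, 0, 0, 1],
  ],
)

```text
clock: 11.7
eef_pos: [459.7, 127.4, 35.1]
eef_rot: [3.141, -0.0, 0.336]
wrist_force: [0.1, -0.3, -1.5]
finger_gap: 23.4
finger_force: 25.0
```

Request:
jog_arm(
  series=[
    [0, 0, 0, 0, 0, 0, 0.6],
    [0, 0, 0, 0, 0, 0, 0.5],
    [0, 0, 0, 0, 0, 0, 0.5],
    [0, 0, 0, 0, 0, 0, 0.5],
    [0, 0, 0.1, 0, 0, 0, 0.5],
    [0, 0, 0.35, 0, 0, 0, 0.5],
    [0, 0, 0.65, 0, 0, 0, 0.5],
    [0, 0, 0.95, 0, 0, 0, 0.5],
  ],
)

```text
clock: 12.37
eef_pos: [458.9, 127.3, 149.9]
eef_rot: [-3.141, 0.001, 0.336]
wrist_force: [0.9, 0.4, 1.0]
finger_gap: 47.2
finger_force: 0.0
```

Request:
jog_arm(
  series=[
    [0.3, 0.15, 0, 0, 0, 0, 0.3],
    [0.6, 0.3, 0, 0, 0, 0, 0],
    [0.9, 0.45, 0.1, 0, 0, 0, 0],
    [1, 0.6, 0.15, 0, 0, 0, 0],
    [1, 0.6, 0.15, 0, 0, 0, 0],
    [1, 0.6, 0.15, 0, 0, 0, 0],
  ],
)

```text
clock: 12.87
eef_pos: [579.4, 199.8, 166.1]
eef_rot: [3.142, 0.001, 0.337]
wrist_force: [-0.4, 0.0, -0.1]
finger_gap: 84.0
finger_force: 0.0
```

Run:
```python
from h import *
L["green"]=([60,60,30],[85,255,255],16)
c,p=wrist("w5"); print(p)
report(c,p,["green","cork","yellow"])
```

```text
(array([579.35841643, 199.83469944, 166.09820353]), array([3.14158090e+00, 6.05994091e-04, 3.36737407e-01]))
green [265. 111.] circ [645.3 204.5] 39.7 rect [645.2 204.5] [78.  78.7] 19.4 
green [487.  51.] circ [779.4  17.9] 29.4 rect [775.2  28.3] [60.1 37.1] 27.3 edge
cork [278. 282.] circ [461.7 127.7] 40.0 rect [474.7 131. ] [51.9 79.6] 19.1 
cork [430. 375.] circ [270.  -48.3] 230.0 rect [389.2 -11.7] [ 27.7 402.8] 16.9 edge
cork [432. 324.] circ [477.7 -46.3] 39.1 rect [484.6 -53.9] [95.2 35.2] 34.8 
cork [ 71. 321.] circ [348.8 329.1] 39.1 rect [347.  338.1] [95.3 34.7] 3.8 
yellow [185. 252.] circ [467.  249.1] 55.0 rect [463.1 241.1] [ 51.9 115.4] 89.7
```

View pics/w5.png

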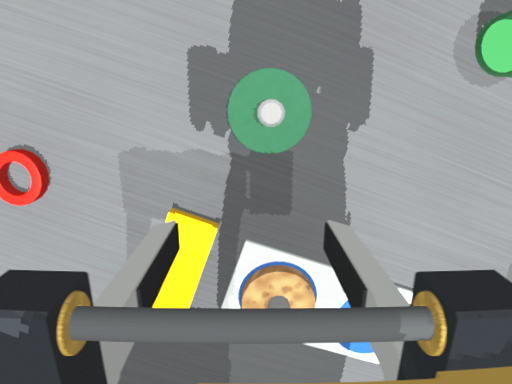

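The green wheel is at (270,110), which gives (645.3,204.5) with r=39.7. The cork wheel sits on its pad at (278,290), and the flange is at (20,177).

Request:
jog_arm(
  series=[
    [0.25, 0.02, 0, 0, 0, 0, 0.1],
    [0.5, 0.04, -0.1, 0, 0, 0, 0.3],
    [0.55, 0.04, -0.4, 0, 0, 0, 0.3],
    [0.55, 0.04, -0.7, 0, 0, 0, 0.4],
    [0.55, 0.04, -0.85, 0, 0, 0, 0.4],
    [0.55, 0.04, -0.85, 0, 0, 0, 0.4],
  ],
)

```text
clock: 13.42
eef_pos: [642.6, 202.7, 59.5]
eef_rot: [-3.141, 0.008, 0.335]
wrist_force: [0.1, -1.3, 0.1]
finger_gap: 56.9
finger_force: 0.0
```

Request:
jog_arm(
  series=[
    [0, 0, -0.15, 0, 0, 0, 0.4],
    [0, 0, -0.27, 0, 0, 0, 0.4],
    [0, 0, -0.3, 0, 0, 0, 0.4],
    [0, 0, -0.3, 0, 0, 0, 0.4],
    [0, 0, -0.3, 0, 0, 0, 0.4],
  ],
)

```text
clock: 13.83
eef_pos: [645.6, 204.1, 29.7]
eef_rot: [3.142, -0.001, 0.336]
wrist_force: [-0.1, -0.4, 0.2]
finger_gap: 56.3
finger_force: 0.0
```

Request:
jog_arm(
  series=[
    [0, 0, -0.013, 0, 0, 0, 0.6],
    [0, 0, -0.013, 0, 0, 0, 0.8],
    [0, 0, -0.013, 0, 0, 0, 1],
    [0, 0, -0.013, 0, 0, 0, 1],
    [0, 0, -0.013, 0, 0, 0, 1],
    [0, 0, -0.013, 0, 0, 0, 1],
    [0, 0, -0.013, 0, 0, 0, 1],
  ],
)

```text
clock: 14.42
eef_pos: [645.5, 204.3, 27.3]
eef_rot: [-3.142, -0.0, 0.336]
wrist_force: [-0.3, -0.8, 1.8]
finger_gap: 23.3
finger_force: 25.0
```

Request:
jog_arm(
  series=[
    [0, 0, 0, 0, 0, 0, 1],
    [0, 0, 0.1, 0, 0, 0, 1],
    [0, 0, 0.3, 0, 0, 0, 1],
    [0, 0, 0.6, 0, 0, 0, 1],
    [0, 0, 0.9, 0, 0, 0, 1],
    [0, 0, 0.9, 0, 0, 0, 1],
  ],
)

```text
clock: 14.92
eef_pos: [647.9, 204.8, 143.9]
eef_rot: [3.141, -0.011, 0.336]
wrist_force: [1.0, 0.4, -0.9]
finger_gap: 23.3
finger_force: 25.0
```

Request:
jog_arm(
  series=[
    [-0.15, -0.15, 0, 0, 0, 0, 1],
    [-0.35, -0.35, 0, 0, 0, 0, 1],
    [-0.55, -0.55, 0, 0, 0, 0, 1],
    [-0.8, -0.8, 0, 0, 0, 0, 1],
  ],
)

```text
clock: 15.25
eef_pos: [548.8, 108.3, 134.9]
eef_rot: [-3.142, 0.0, 0.337]
wrist_force: [1.1, -0.3, -3.1]
finger_gap: 23.4
finger_force: 25.0
```

Request:
jog_arm(
  series=[
    [-0.25, -0.25, 0, 0, 0, 0, 1],
    [-0.5, -0.55, 0, 0, 0, 0, 1],
    [-0.74, -0.8, 0, 0, 0, 0, 1],
    [-0.74, -0.8, -0.2, 0, 0, 0, 1],
    [-0.74, -0.8, -0.45, 0, 0, 0, 1],
    [-0.74, -0.8, -0.6, 0, 0, 0, 1],
    [-0.74, -0.8, -0.6, 0, 0, 0, 1],
    [-0.74, -0.8, -0.6, 0, 0, 0, 1],
  ],
)

```text
clock: 15.92
eef_pos: [460.9, 12.7, 63.2]
eef_rot: [-3.141, 0.001, 0.336]
wrist_force: [-0.4, -0.8, -2.1]
finger_gap: 23.2
finger_force: 25.0
```

Run:
```python
from h import *
L["green"]=([60,60,30],[85,255,255],16)
c,p=wrist("w6"); print(p)
z0=p[0][2]-28
report(c,p,["pads"]); report(c,p,["green"],dz=z0); report(c,p,["cork"],dz=8)
wheel(c,p,(226,210,278,272),zs=(z0+16,z0+42))
```

```text
(array([460.89866808,  12.73189664,  63.21038993]), array([-3.14113017e+00,  1.22617912e-03,  3.35790228e-01]))
pads [255. 172.] circ [460.8  11.7] 43.4 rect [484.5  20.1] [36.  85.2] 19.3 
pads [389. 226.] circ [ 462.2 -103.5] 43.0 rect [478.9 -88.6] [40.8 86.8] 41.2 
pads [119. 145.] circ [459.7 127. ] 43.5 rect [471.8 112.3] [87.  48.7] 39.5 
pads [495. 282.] circ [ 467.3 -195.3] 17.7 rect [ 466.5 -190.6] [38.8 19.3] 16.5 edge
green [252. 209.] circ [462.1  12.6] 39.7 rect [471.8  16. ] [60.2 78.8] 19.8 
green [252. 282.] circ [435.5   2.8] 16.3 rect [434.1   2.4] [23.4 31.5] 19.3 
cork [ 80. 153.] circ [460.1 127.2] 39.3 rect [460.4 128.1] [76.2 79. ] 75.2 
disc [252. 240.] [455.7  10. ] 24.7
hub [244. 250.] [230.6   8. ] 230.7
```

View pics/w6.png

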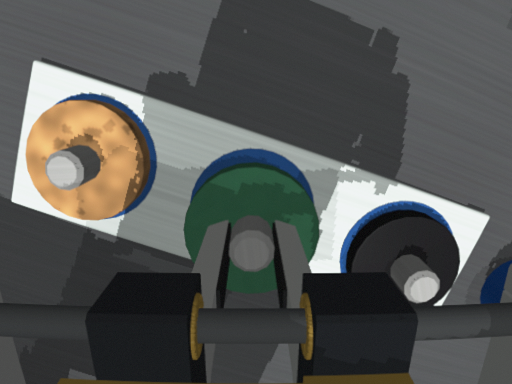

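Green is held over the middle pad at (250,205), and cork and black sit on theirs. Cork is centred to about 0.5 mm. I correct green by (−1.3,−0.8), lower it, then head for the flange.

Request:
jog_arm(
  series=[
    [-0.011, -0.007, -0.1, 0, 0, 0, 1],
    [-0.011, -0.007, -0.18, 0, 0, 0, 1],
    [-0.011, -0.007, -0.22, 0, 0, 0, 1],
    [-0.011, -0.007, -0.232, 0, 0, 0, 1],
    [-0.011, -0.007, -0.232, 0, 0, 0, 1],
    [-0.011, -0.007, -0.232, 0, 0, 0, 1],
  ],
)

```text
clock: 16.47
eef_pos: [460.2, 11.9, 35.7]
eef_rot: [3.141, -0.001, 0.336]
wrist_force: [0.4, 0.3, -2.9]
finger_gap: 23.2
finger_force: 25.0
```

Request:
jog_arm(
  series=[
    [0, 0, 0, 0, 0, 0, 0.6],
    [0, 0, 0, 0, 0, 0, 0.5],
    [0, 0, 0, 0, 0, 0, 0.5],
    [0, 0, 0, 0, 0, 0, 0.5],
    [0, 0, 0.1, 0, 0, 0, 0.5],
    [0, 0, 0.35, 0, 0, 0, 0.5],
    [0, 0, 0.65, 0, 0, 0, 0.5],
    [0, 0, 0.95, 0, 0, 0, 0.5],
  ],
)

```text
clock: 17.13
eef_pos: [459.3, 11.9, 150.5]
eef_rot: [-3.141, 0.001, 0.336]
wrist_force: [0.1, 0.7, -0.3]
finger_gap: 47.0
finger_force: 0.0
```

Request:
jog_arm(
  series=[
    [-0.2, 0, 0.1, 0, 0, 0, 0.3],
    [-0.4, 0, 0.2, 0, 0, 0, 0.1],
    [-0.5, 0, 0.25, 0, 0, 0, 0],
    [-0.5, 0, 0.25, 0, 0, 0, 0],
    [-0.5, 0, 0.25, 0, 0, 0, 0],
  ],
)

```text
clock: 17.55
eef_pos: [400.1, 11.9, 179.7]
eef_rot: [3.141, -0.002, 0.336]
wrist_force: [0.4, -0.2, -0.5]
finger_gap: 76.9
finger_force: 0.0
```

Run:
```python
from h import *
L["green"]=([60,60,30],[85,255,255],16)
c,p=wrist("w7"); print(p)
report(c,p,["pads"]); report(c,p,["green","cork"],dz=8)
```

```text
(array([400.14837398,  11.85849441, 179.69819962]), array([ 3.14093076e+00, -1.55651578e-03,  3.35735067e-01]))
pads [471. 197.] circ [ 459.6 -238. ] 48.1 rect [ 455.2 -232.8] [91.9 82.6] 31.4 edge
pads [363. 142.] circ [ 461.9 -103.2] 43.0 rect [468.  -88.1] [53.2 86.4] 68.7 
pads [181.  85.] circ [459.7 126.8] 43.2 rect [461.5 108.7] [86.6 49.9] 5.7 
pads [260. 100.] circ [460.9  11.8] 43.2 rect [469.4  22.1] [59.2 86.3] 50.6 
green [271. 117.] circ [460.2  11.4] 39.1 rect [460.5  11.5] [77.3 77.7] 19.3 
cork [156.  77.] circ [460.  126.7] 39.4 rect [459.9 126.7] [78.  78.1] 18.1 
cork [427. 329.] circ [ 266.7 -198.5] 60.6 rect [ 292.8 -246.2] [69.7 11.6] 26.8 
cork [ 75. 339.] circ [157.3 110.1] 42.2 rect [147.7 145.3] [53.6  8.1] 15.2
```

View pics/w7.png

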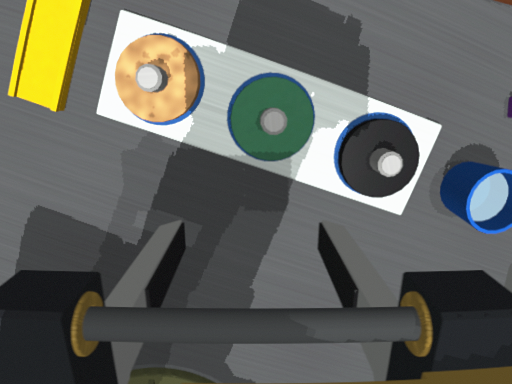

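All three wheels sit on their pads: cork at (158,78), green (271,117), black (377,156). Green and cork are centred within 1 mm. Next I measure black.

Run:
```python
from h import *
from cell import manip
s=manip.read_state(); c=manip.camera("wrist"); p=(s["eef_pos"],s["eef_rot"])
g=cv2.cvtColor(c["frame"],cv2.COLOR_RGB2GRAY)
hsv=cv2.cvtColor(c["frame"],cv2.COLOR_RGB2HSV)
m=((hsv[...,2]<65)&(hsv[...,1]<90)).astype(np.uint8); m[:,:325]=0; m[:,425:]=0; m[:108]=0; m[205:]=0
b=cv2.convexHull(max(cv2.findContours(m,0,cv2.CHAIN_APPROX_NONE)[0],key=cv2.contourArea))
px=b[:,0].astype(float); print(px.min(0),px.max(0),circ(onplane(c,px,24,p)))
wheel(c,p,(372,146,408,182),dz=8)
```

```text
[339. 119.] [418. 196.] (array([ 460.15801489, -101.90715275]), np.float64(39.462757021939765))
disc [390. 164.] [ 458.8 -114.5] 25.2
hub [389. 163.] [ 459.8 -103.3] 11.9
```

Request:
jog_arm(
  series=[
    [0.1, 0.25, 0, 0, 0, 0, 0],
    [0.2, 0.5, 0, 0, 0, 0, 0],
    [0.3, 0.75, 0, 0, 0, 0, 0],
    [0.4, 1, 0, 0, 0, 0, 0],
  ],
)

```text
clock: 17.98
eef_pos: [448.6, 133.5, 178.4]
eef_rot: [-3.141, 0.001, 0.335]
wrist_force: [-0.1, -1.0, 1.0]
finger_gap: 93.9
finger_force: 0.0
```

Request:
jog_arm(
  series=[
    [0.1, 0.25, 0, 0, 0, 0, 0],
    [0.2, 0.5, 0, 0, 0, 0, 0],
    [0.3, 0.75, 0, 0, 0, 0, 0],
    [0.4, 1, 0, 0, 0, 0, 0],
  ],
)

```text
clock: 18.32
eef_pos: [496.5, 253.8, 177.9]
eef_rot: [3.141, 0.002, 0.336]
wrist_force: [0.9, -0.6, 0.3]
finger_gap: 93.9
finger_force: 0.0
```

Request:
jog_arm(
  series=[
    [0, 0.3, 0, 0, 0, 0, 0],
    [0, 0.6, 0, 0, 0, 0, 0],
    [0, 0.9, 0, 0, 0, 0, 0],
    [0, 1, 0, 0, 0, 0, 0],
    [0, 1, 0, 0, 0, 0, 0],
    [0, 1, 0, 0, 0, 0, 0],
  ],
)

```text
clock: 18.82
eef_pos: [495.8, 371.9, 177.8]
eef_rot: [3.141, 0.002, 0.337]
wrist_force: [0.7, -0.3, -0.0]
finger_gap: 94.1
finger_force: 0.0
```

Run:
```python
from h import *
c,p=wrist("w8"); print(p)
report(c,p,["flange","yellow"])
```

```text
(array([495.77226409, 371.90212088, 177.79333854]), array([3.14093882e+00, 1.84829005e-03, 3.36730191e-01]))
flange [201. 152.] circ [500.9 427.2] 28.7 rect [501.5 427.5] [54.8 57.6] 35.9 
flange [199. 156.] circ [499.4 427.2] 19.4 rect [497.8 427. ] [35.4 38.7] 8.3 
yellow [365. 207.] circ [496.9 243.4] 27.9 rect [496.3 245.6] [43.4 46.8] 88.9 
yellow [331. 275.] circ [428.1 250. ] 31.7 rect [430.  246.5] [43.2 61.6] 89.6 
yellow [ 4. 98.] circ [468.  652.1] 37.7 rect [471.  627.3] [63.   8.8] 9.4 edge
yellow [386. 224.] circ [493.1 210.8] 25.4 rect [492.8 218.1] [ 5.8 51.1] 89.2
```

Black sits at (460,−102.7), within 2 mm of its pad centre, which is fine. The flange is at (500.7,427.3), r 28.7 as expected.

Request:
jog_arm(
  series=[
    [0.02, 0.25, 0, 0, 0, 0, 0],
    [0.042, 0.46, -0.1, 0, 0, 0, 0],
    [0.042, 0.46, -0.4, 0, 0, 0, 0],
    [0.042, 0.46, -0.7, 0, 0, 0, 0],
    [0.042, 0.46, -1, 0, 0, 0, 0],
    [0.042, 0.46, -1, 0, 0, 0, 0],
  ],
  grip_force=20,
)

```text
clock: 19.37
eef_pos: [498.7, 423.6, 51.9]
eef_rot: [3.138, 0.01, 0.334]
wrist_force: [-1.3, -0.0, -1.7]
finger_gap: 93.8
finger_force: 0.0
```

Request:
jog_arm(
  series=[
    [0, 0, -0.15, 0, 0, 0, 0],
    [0, 0, -0.3, 0, 0, 0, 0],
    [0, 0, -0.36, 0, 0, 0, 0],
    [0, 0, -0.38, 0, 0, 0, 0],
    [0, 0, -0.38, 0, 0, 0, 0],
  ],
)

```text
clock: 19.78
eef_pos: [501.5, 426.8, 14.8]
eef_rot: [-3.141, -0.001, 0.335]
wrist_force: [0.2, -0.6, 0.9]
finger_gap: 94.4
finger_force: 0.0
```

Request:
jog_arm(
  series=[
    [0, 0, -0.028, 0, 0, 0, 0.2],
    [0, 0, -0.028, 0, 0, 0, 0.5],
    [0, 0, -0.028, 0, 0, 0, 0.7],
    [0, 0, -0.028, 0, 0, 0, 0.7],
    [0, 0, -0.028, 0, 0, 0, 0.7],
    [0, 0, -0.028, 0, 0, 0, 0.7],
    [0, 0, -0.028, 0, 0, 0, 0.7],
  ],
)

```text
clock: 20.37
eef_pos: [500.9, 427.2, 10.5]
eef_rot: [-3.141, -0.0, 0.336]
wrist_force: [-0.2, 0.4, 2.1]
finger_gap: 56.8
finger_force: 19.9
```

Request:
jog_arm(
  series=[
    [0, 0, 0, 0, 0, 0, 0.7],
    [0, 0, 0.1, 0, 0, 0, 0.7],
    [0, 0, 0.3, 0, 0, 0, 0.7],
    [0, 0, 0.6, 0, 0, 0, 0.7],
    [0, 0, 0.9, 0, 0, 0, 0.7],
    [0, 0, 0.9, 0, 0, 0, 0.7],
  ],
)

```text
clock: 20.87
eef_pos: [503.1, 428.8, 127.1]
eef_rot: [-3.138, -0.011, 0.336]
wrist_force: [1.8, 0.6, 0.0]
finger_gap: 56.5
finger_force: 19.9
```

Request:
jog_arm(
  series=[
    [-0.01, -0.15, 0, 0, 0, 0, 0.7],
    [-0.03, -0.4, 0, 0, 0, 0, 0.7],
    [-0.05, -0.65, 0, 0, 0, 0, 0.7],
    [-0.07, -0.88, 0, 0, 0, 0, 0.7],
  ],
)

```text
clock: 21.2
eef_pos: [492.1, 320.2, 118.8]
eef_rot: [3.142, -0.0, 0.336]
wrist_force: [0.0, 0.0, -1.1]
finger_gap: 56.6
finger_force: 19.9
```

Request:
jog_arm(
  series=[
    [-0.02, -0.25, 0, 0, 0, 0, 0.7],
    [-0.035, -0.5, 0, 0, 0, 0, 0.7],
    [-0.05, -0.75, 0, 0, 0, 0, 0.7],
    [-0.07, -0.88, 0, 0, 0, 0, 0.7],
  ],
)

```text
clock: 21.53
eef_pos: [483.9, 213.4, 119.0]
eef_rot: [3.141, -0.001, 0.335]
wrist_force: [0.5, -0.9, -0.5]
finger_gap: 56.5
finger_force: 19.9
```

Request:
jog_arm(
  series=[
    [-0.02, -0.25, 0, 0, 0, 0, 0.7],
    [-0.035, -0.5, 0, 0, 0, 0, 0.7],
    [-0.05, -0.75, 0, 0, 0, 0, 0.7],
    [-0.07, -0.88, 0, 0, 0, 0, 0.7],
  ],
)

```text
clock: 21.87
eef_pos: [475.5, 107.9, 119.0]
eef_rot: [3.141, -0.001, 0.335]
wrist_force: [0.2, 1.2, -0.4]
finger_gap: 56.1
finger_force: 19.9
```

Request:
jog_arm(
  series=[
    [-0.02, -0.25, 0, 0, 0, 0, 0.7],
    [-0.035, -0.5, 0, 0, 0, 0, 0.7],
    [-0.05, -0.75, 0, 0, 0, 0, 0.7],
    [-0.07, -0.88, 0, 0, 0, 0, 0.7],
  ],
)

```text
clock: 22.2
eef_pos: [467.1, 2.3, 119.0]
eef_rot: [3.141, -0.001, 0.335]
wrist_force: [-0.2, -0.4, -0.2]
finger_gap: 56.4
finger_force: 19.9
```

Request:
jog_arm(
  series=[
    [-0.02, -0.25, 0, 0, 0, 0, 0.7],
    [-0.035, -0.5, 0, 0, 0, 0, 0.7],
    [-0.05, -0.75, 0, 0, 0, 0, 0.7],
    [-0.062, -0.894, 0, 0, 0, 0, 0.7],
    [-0.062, -0.894, -0.15, 0, 0, 0, 0.7],
    [-0.062, -0.894, -0.27, 0, 0, 0, 0.7],
    [-0.062, -0.894, -0.27, 0, 0, 0, 0.7],
    [-0.062, -0.894, -0.27, 0, 0, 0, 0.7],
  ],
)

```text
clock: 22.87
eef_pos: [459.7, -102.5, 86.2]
eef_rot: [-3.141, 0.001, 0.336]
wrist_force: [-0.4, -0.1, -0.3]
finger_gap: 56.5
finger_force: 19.9
```

Run:
```python
from h import *
c,p=wrist("w9"); print(p); report(c,p,["flange"],dz=p[0][2]-10.5)
```

```text
(array([ 459.68378388, -102.53599608,   86.21407874]), array([-3.14120790e+00,  5.05897707e-04,  3.35755209e-01]))
flange [251. 241.] circ [ 460.7 -102.9] 29.1 rect [ 461.  -102.9] [59.3 56.4] 19.3
```

View pics/w9.png

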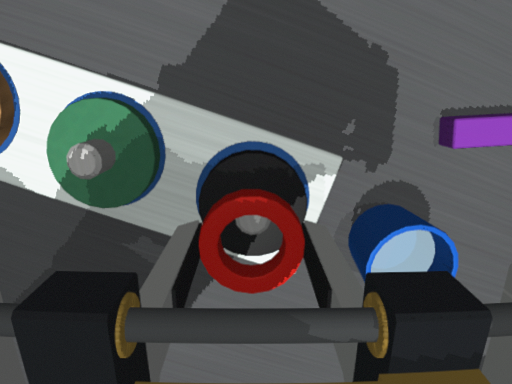

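The flange is held at (251,241), with the hub visible through the bore. In world it is at (460.8,−102.9) against the hub at (460,−102.9). I lower it with a −0.8 mm correction.

Request:
jog_arm(
  series=[
    [-0.006, 0, -0.1, 0, 0, 0, 0.7],
    [-0.006, 0, -0.2, 0, 0, 0, 0.7],
    [-0.006, 0, -0.3, 0, 0, 0, 0.7],
    [-0.006, 0, -0.38, 0, 0, 0, 0.7],
    [-0.006, 0, -0.42, 0, 0, 0, 0.7],
    [-0.006, 0, -0.428, 0, 0, 0, 0.7],
    [-0.006, 0, -0.428, 0, 0, 0, 0.7],
    [-0.006, 0, -0.428, 0, 0, 0, 0.7],
  ],
)

```text
clock: 23.58
eef_pos: [459.5, -102.6, 35.1]
eef_rot: [3.141, -0.001, 0.336]
wrist_force: [0.4, 0.5, -0.5]
finger_gap: 56.6
finger_force: 19.9
```

Request:
jog_arm(
  series=[
    [0, 0, 0, 0, 0, 0, 0.3],
    [0, 0, 0, 0, 0, 0, 0.2],
    [0, 0, 0, 0, 0, 0, 0.2],
    [0, 0, 0, 0, 0, 0, 0.2],
    [0, 0, 0.15, 0, 0, 0, 0.2],
    [0, 0, 0.4, 0, 0, 0, 0.2],
    [0, 0, 0.7, 0, 0, 0, 0.2],
    [0, 0, 1, 0, 0, 0, 0.1],
  ],
)

```text
clock: 24.25
eef_pos: [458.6, -102.4, 155.8]
eef_rot: [-3.141, 0.001, 0.336]
wrist_force: [1.3, -0.4, 0.6]
finger_gap: 78.9
finger_force: 0.0
```

Request:
jog_arm(
  series=[
    [0.25, -0.1, 0, 0, 0, 0.07, 0],
    [0.5, -0.2, 0, 0, 0, 0.14, 0],
    [0.75, -0.3, 0, 0, 0, 0.21, 0],
    [1, -0.35, 0, 0, 0, 0.28, 0],
    [1, -0.35, 0, 0, 0, 0.35, 0],
    [1, -0.35, 0, 0, 0, 0.42, 0],
    [1, -0.35, 0, 0, 0, 0.49, 0],
    [1, -0.35, 0, 0, 0, 0.56, 0],
  ],
)

```text
clock: 24.92
eef_pos: [579.1, -144.6, 154.2]
eef_rot: [-3.141, 0.0, 1.221]
wrist_force: [-1.1, -0.5, -0.6]
finger_gap: 94.1
finger_force: 0.0
```

Request:
jog_arm(
  series=[
    [0, 0, 0.05, 0, 0, 0.07, 0],
    [0, 0, 0.1, 0, 0, 0.14, 0],
    [0, 0, 0.1, 0, 0, 0.21, 0],
    [0, 0, 0.1, 0, 0, 0.28, 0],
    [0, 0, 0.1, 0, 0, 0.345, 0],
    [0, 0, 0.1, 0, 0, 0.345, 0],
    [0, 0, 0.1, 0, 0, 0.345, 0],
  ],
)

```text
clock: 25.5
eef_pos: [579.1, -144.6, 166.5]
eef_rot: [-3.142, -0.0, 1.754]
wrist_force: [0.4, 0.1, -0.0]
finger_gap: 94.1
finger_force: 0.0
```

Run:
```python
from h import *
c,p=wrist("w10"); print(p); report(c,p,["stick"],hull=False)
from cell import manip
t=manip.camera("top"); cv2.imwrite("pics/t10.png",t["frame"][:,:,::-1]); report(t,None,["flange"],dz=24)
im=t["frame"][180:280,150:450][:,:,::-1]
cv2.imwrite("pics/both10.png",np.vstack([cv2.imread("pics/w10.png")[:,:],cv2.resize(im,(512,171),interpolation=cv2.INTER_CUBIC)]))
```

```text
(array([ 579.06628515, -144.57244511,  166.50235396]), array([-3.14153639e+00, -4.93304458e-05,  1.75412744e+00]))
stick [324. 208.] circ [ 655.9 -156.8] 34.3 rect [ 655.2 -158.5] [24.4 99.7] 10.5 
flange [425. 276.] circ [ 318.7 -424.3] 15.6 rect [ 319.3 -424.8] [31.2 25.3] 89.7
```

View pics/both10.png

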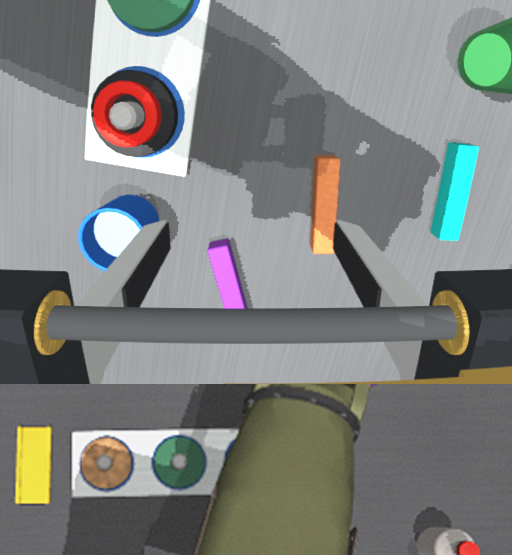

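The flange lies flat round the black hub at (127,115), and the bottle stands. The brick-red stick is at (325,205), world (655.3,−158.5), 10.5° off, and the gripper is now aligned with it.

Request:
jog_arm(
  series=[
    [0.2, -0.04, 0, 0, 0, 0, 0.2],
    [0.45, -0.08, -0.05, 0, 0, 0, 0.4],
    [0.635, -0.116, -0.3, 0, 0, 0, 0.4],
    [0.635, -0.116, -0.6, 0, 0, 0, 0.4],
    [0.635, -0.116, -0.9, 0, 0, 0, 0.4],
    [0.635, -0.116, -0.9, 0, 0, 0, 0.4],
    [0.635, -0.116, -0.9, 0, 0, 0, 0.4],
  ],
  grip_force=25,
)

```text
clock: 26.18
eef_pos: [654.6, -158.3, 57.7]
eef_rot: [-3.139, -0.001, 1.756]
wrist_force: [-0.3, -0.1, 1.4]
finger_gap: 56.5
finger_force: 0.0
```

Request:
jog_arm(
  series=[
    [0, 0, -0.15, 0, 0, 0, 0.4],
    [0, 0, -0.28, 0, 0, 0, 0.4],
    [0, 0, -0.355, 0, 0, 0, 0.4],
    [0, 0, -0.355, 0, 0, 0, 0.4],
    [0, 0, -0.355, 0, 0, 0, 0.4],
  ],
)

```text
clock: 26.6
eef_pos: [656.0, -158.7, 17.9]
eef_rot: [3.14, 0.001, 1.757]
wrist_force: [0.3, -0.4, -0.2]
finger_gap: 56.2
finger_force: 0.0
```

Request:
jog_arm(
  series=[
    [0, 0, -0.01, 0, 0, 0, 0.6],
    [0, 0, -0.01, 0, 0, 0, 0.8],
    [0, 0, -0.01, 0, 0, 0, 1],
    [0, 0, -0.01, 0, 0, 0, 1],
    [0, 0, -0.01, 0, 0, 0, 1],
    [0, 0, -0.01, 0, 0, 0, 1],
    [0, 0, -0.01, 0, 0, 0, 1],
  ],
)

```text
clock: 27.18
eef_pos: [655.4, -158.5, 15.0]
eef_rot: [3.141, 0.0, 1.757]
wrist_force: [0.1, 0.4, 2.3]
finger_gap: 21.7
finger_force: 25.0
```

Request:
jog_arm(
  series=[
    [0, 0, 0, 0, 0, 0, 1],
    [0, 0, 0.1, 0, 0, 0, 1],
    [0, 0, 0.3, 0, 0, 0, 1],
    [0, 0, 0.6, 0, 0, 0, 1],
    [0, 0, 0.9, 0, 0, 0, 1],
    [0, 0, 0.9, 0, 0, 0, 1],
  ],
)

```text
clock: 27.68
eef_pos: [657.9, -159.2, 131.6]
eef_rot: [3.132, 0.005, 1.757]
wrist_force: [0.8, -0.1, 0.3]
finger_gap: 21.9
finger_force: 25.0
```

Request:
jog_arm(
  series=[
    [-0.1, 0.2, 0, 0, 0, 0.055, 1],
    [-0.2, 0.42, 0, 0, 0, 0.11, 1],
    [-0.3, 0.63, 0, 0, 0, 0.165, 1],
    [-0.41, 0.834, 0, 0, 0, 0.222, 1],
  ],
)

```text
clock: 28.02
eef_pos: [605.4, -57.3, 123.2]
eef_rot: [3.141, 0.0, 2.11]
wrist_force: [1.0, 0.9, -1.4]
finger_gap: 21.6
finger_force: 25.0
```

Request:
jog_arm(
  series=[
    [-0.1, 0.2, 0, 0, 0, 0.055, 1],
    [-0.2, 0.42, 0, 0, 0, 0.11, 1],
    [-0.3, 0.63, 0, 0, 0, 0.165, 1],
    [-0.41, 0.834, 0, 0, 0, 0.222, 1],
  ],
)

```text
clock: 28.35
eef_pos: [556.2, 42.9, 123.3]
eef_rot: [3.141, 0.0, 2.459]
wrist_force: [0.4, 0.4, -1.4]
finger_gap: 21.9
finger_force: 25.0
```

Request:
jog_arm(
  series=[
    [-0.1, 0.2, 0, 0, 0, 0.055, 1],
    [-0.2, 0.42, 0, 0, 0, 0.11, 1],
    [-0.3, 0.63, 0, 0, 0, 0.165, 1],
    [-0.41, 0.834, 0, 0, 0, 0.222, 1],
  ],
)

```text
clock: 28.68
eef_pos: [507.0, 142.9, 123.4]
eef_rot: [3.141, 0.001, 2.808]
wrist_force: [0.1, -0.2, -1.3]
finger_gap: 21.7
finger_force: 25.0
```

Request:
jog_arm(
  series=[
    [-0.1, 0.2, 0, 0, 0, 0.055, 1],
    [-0.2, 0.42, 0, 0, 0, 0.11, 1],
    [-0.3, 0.63, 0, 0, 0, 0.165, 1],
    [-0.41, 0.834, 0, 0, 0, 0.222, 1],
    [-0.41, 0.834, 0, 0, 0, 0.222, 1],
    [-0.41, 0.834, -0.2, 0, 0, 0.222, 1],
    [-0.41, 0.834, -0.2, 0, 0, 0.222, 1],
    [-0.41, 0.834, -0.2, 0, 0, 0.222, 1],
  ],
)

```text
clock: 29.35
eef_pos: [458.1, 241.4, 98.5]
eef_rot: [-3.141, -0.002, -3.132]
wrist_force: [-1.0, 1.1, -0.9]
finger_gap: 21.8
finger_force: 25.0
```

Run:
```python
from h import *
c,p=wrist("w11"); print(p); report(c,p,["stick"],dz=p[0][2]-16,hull=False); report(c,p,["yellow","pads"])
```

```text
(array([458.1165905 , 241.35701694,  98.54252449]), array([-3.14076142e+00, -1.80538531e-03, -3.13161338e+00]))
stick [251. 230.] circ [452.4 240.7] 31.6 rect [452.6 240.8] [89.5 21.6] 0.5 
yellow [269. 167.] circ [437.2 249.2] 37.9 rect [438.5 249.4] [79.4 38.8] 0.6 
pads [135. 181.] circ [460.1 126.5] 43.3 rect [449.1 141.2] [86.7 49.8] 36.9 
pads [ 16. 201.] circ [461.1  11.6] 43.0 rect [466.7  40. ] [26.8 79.8] 78.9 edge
```

View pics/w11.png

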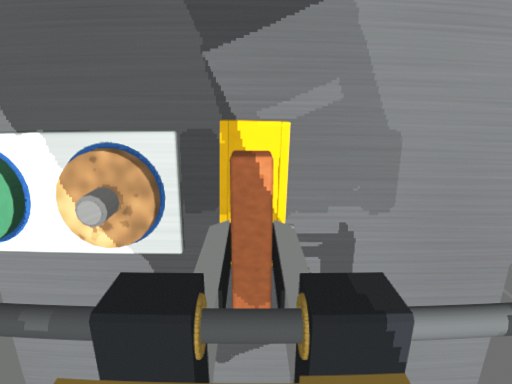

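The stick is held lengthwise over the cradle at (252,230), and the cradle end spans columns 220–290 at row 122. A check of the cradle's centre line before lowering.

Run:
```python
from h import *
from cell import manip
s=manip.read_state(); c=manip.camera("wrist"); p=(s["eef_pos"],s["eef_rot"])
h=cv2.cvtColor(c["frame"],cv2.COLOR_RGB2HSV); m=cv2.inRange(h,np.array([20,150,60]),np.array([35,255,255]))
for r in(128,136,144,180,200):
    x=np.flatnonzero(m[r]); q=onplane(c,[[x[0],r],[x[-1]+1,r]],17,p); print(r,x[0],x[-1],q.round(1).tolist(),q.mean(0).round(1))
```

```text
128 220 289 [[405.0, 217.2], [404.5, 269.3]] [404.7 243.2]
136 219 288 [[410.9, 216.3], [410.4, 268.8]] [410.7 242.6]
144 219 288 [[417.0, 216.3], [416.4, 269.0]] [416.7 242.6]
180 219 286 [[444.9, 215.9], [444.4, 268.5]] [444.6 242.2]
200 219 285 [[461.1, 215.6], [460.6, 268.4]] [460.8 242. ]
```

Request:
jog_arm(
  series=[
    [0, 0.007, -0.2, 0, 0, 0, 1],
    [0, 0.007, -0.38, 0, 0, 0, 1],
    [0, 0.007, -0.5, 0, 0, 0, 1],
    [0, 0.007, -0.56, 0, 0, 0, 1],
    [0, 0.007, -0.58, 0, 0, 0, 1],
    [0, 0.007, -0.59, 0, 0, 0, 1],
    [0, 0.007, -0.59, 0, 0, 0, 1],
    [0, 0.007, -0.59, 0, 0, 0, 1],
  ],
)

```text
clock: 30.12
eef_pos: [459.0, 242.9, 28.9]
eef_rot: [3.141, 0.001, -3.131]
wrist_force: [0.1, -0.3, -1.3]
finger_gap: 22.0
finger_force: 25.0
```

Request:
jog_arm(
  series=[
    [-0.003, -0.005, -0.012, 0, 0, 0, 1],
    [-0.003, -0.005, -0.012, 0, 0, 0, 1],
    [-0.003, -0.005, -0.012, 0, 0, 0, 1],
    [-0.003, -0.005, -0.012, 0, 0, 0, 0.7],
    [-0.003, -0.005, -0.012, 0, 0, 0, 0.55],
    [-0.003, -0.005, -0.012, 0, 0, 0, 0.55],
    [-0.003, -0.005, -0.012, 0, 0, 0, 0.55],
    [-0.003, -0.005, -0.012, 0, 0, 0, 0.55],
  ],
)

```text
clock: 30.78
eef_pos: [458.1, 242.1, 26.5]
eef_rot: [-3.142, -0.0, -3.131]
wrist_force: [0.2, 0.6, 0.0]
finger_gap: 42.3
finger_force: 0.0
```

Request:
jog_arm(
  series=[
    [0, 0, 0.05, 0, 0, 0, 0.55],
    [0, 0, 0.2, 0, 0, 0, 0.55],
    [0, 0, 0.5, 0, 0, 0, 0.55],
    [0, 0, 0.8, 0, 0, 0, 0.55],
    [0, 0, 1, 0, 0, 0, 0.5],
    [0, 0, 1, 0, 0, 0, 0],
  ],
)

```text
clock: 31.28
eef_pos: [459.9, 242.9, 152.1]
eef_rot: [3.138, 0.008, -3.131]
wrist_force: [1.0, 0.4, 0.3]
finger_gap: 50.3
finger_force: 0.0
```

Request:
jog_arm(
  series=[
    [0.2, 0.2, 0.2, 0, 0, 0, 0],
    [0.4, 0.4, 0.3, 0, 0, 0, 0],
    [0.6, 0.6, 0.4, 0, 0, 0, 0],
    [0.8, 0.8, 0.5, 0, 0, 0, 0],
    [0.8, 0.8, 0.5, 0, 0, 0, 0],
    [0.8, 0.8, 0.5, 0, 0, 0, 0],
  ],
)

```text
clock: 31.78
eef_pos: [554.4, 338.7, 205.5]
eef_rot: [-3.141, -0.001, -3.13]
wrist_force: [-0.2, 0.3, -1.7]
finger_gap: 90.4
finger_force: 0.0
```

Run:
```python
from h import *
from cell import manip
print(manip.read_state()["eef_pos"])
I=[]
for n in("top","side"):
    t=manip.camera(n); report(t,None,["stick"],dz=12,hull=False); report(t,None,["cork","flange"],dz=8); report(t,None,["yellow"])
    f=t["frame"][:,:,::-1]; I.append(cv2.resize(f[90:300,80:460] if n=="top" else f[90:350,100:400],(500,280),interpolation=cv2.INTER_CUBIC))
cv2.imwrite("pics/fin.png",np.vstack(I))
```

```text
[554.37917742 338.67302123 205.48942591]
stick [168. 226.] circ [458.1 239.7] 32.9 rect [458.1 239.8] [95.8 18.7] 0.8 
cork [211. 225.] circ [457.9 126.1] 38.8 rect [458.5 125.2] [75.1 77.5] 89.8 
cork [168. 226.] circ [458.4 241.2] 50.4 rect [458.6 241.6] [101.8  23.9] 0.9 
cork [493. 178.] circ [ 585.7 -642. ] 35.2 rect [ 578.  -641.3] [71.9 21.7] 89.3 edge
flange [297. 224.] circ [ 458. -105.] 29.6 rect [ 458.6 -104.9] [58.8 56.1] 89.4 
flange [425. 277.] circ [ 317.8 -430.4] 15.5 rect [ 318.4 -430.5] [31.5 25.7] 89.7 
yellow [ 14. 228.] circ [449.7 674.7] 49.8 rect [447.3 665.7] [96.5 50.1] 3.4 edge
stick [222. 137.] circ [464.5 227.9] 34.5 rect [461.7 234.4] [36.6 94.9] 85.7 
stick [  2. 146.] circ [-313.7  227. ] 87.7 rect [-238.5  252.2] [ 21.7 168.3] 17.1 edge
cork [219. 141.] circ [460.  227.8] 62.3 rect [459.1 227. ] [ 77.8 122.4] 89.8 
cork [72. 84.] circ [ 13.3 629.1] 183.5 rect [-90.7 624.8] [ 47.8 341.7] 5.9 
cork [221. 162.] circ [460.8 121. ] 42.7 rect [461.  121.3] [83.7 74.9] 85.6 
flange [225. 215.] circ [459.3 -92.1] 28.7 rect [459.5 -92.5] [55.3 55.2] 86.2 
flange [167. 285.] circ [ 308.9 -307.3] 18.2 rect [ 309.5 -307.6] [31.2 39.8] 17.8 
yellow [212.  72.] circ [452.7 688.1] 55.7 rect [453.  686.8] [95. 71.] 1.1
```

View pics/fin.png

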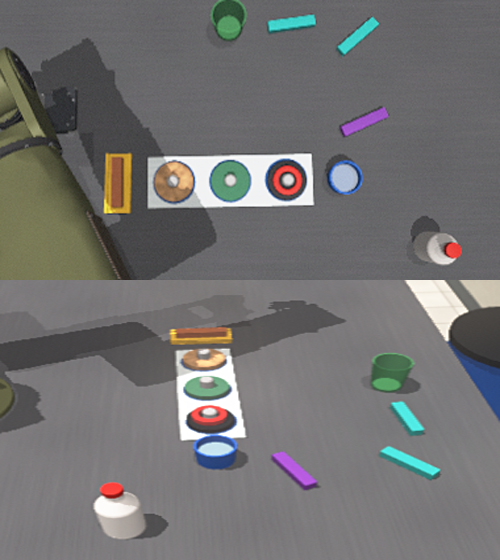

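Both views show the stick centred in the cradle, the three wheels on their pads, the flange flat on the black wheel, and the bottle and tumbler standing. The arm is clear of everything.

```bash
python3 -c "
from cell import manip
print(manip.sign_off())"
```

```text
the job is handed in; nothing more can be done
None
```

The job is handed in after about 32 s of arm time: all three wheels are on their pads (cork and green within about 1 mm of centre, black within about 2 mm), the flange lies flat on the black wheel, the stick is centred lengthwise in the cradle, and the bottle and tumbler still stand.

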